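# Shut down the hallway shoe-care shelf for the night

### The arm

A 7-joint arm with a two-finger parallel gripper is mounted at the origin on the work surface. World frame = base frame: x ahead of the robot, y to its left, z up, the work surface at z = 0. Lengths are in m, angles in rad, forces in N, time in s.
With the tool pointing down it reaches from about 0.425 to 0.95 m from the base axis. Payload 4.7 kg.
Tool frame: the origin (TCP) lies between the finger pads; the fingertips stand 25 mm ahead of it and the grasp point (between the pads) lies 6 mm ahead of it; x points along the fingers, z is the direction in which the jaws open and shut, and the axes are right-handed (so a half turn about x gives the same grasp; the last joint's range is limited). The gripper opens to 85 mm and grips with 20 to 120 N. Pads are 22 mm wide; open, the fingers measure 114 mm over their backs; the gripper's body (76 mm by 85 mm) begins 54 mm behind the grasp point. The pads swing forward as they close: fully open they stand 13 mm farther back than shut.
Start: joints at [-1.376, 0.469, -0.049, 1.532, 0.024, 1.141, -0.082], TCP at [0.15, 0.658, 0.256] pointing down, gripper open.
Joint ranges: [-2.59, 2.59], [-0.33, 1.99], [-1.39, 1.29], [0.1, 2.45], [-1.04, 4.18], [0.21, 1.99], [-2.66, 2.66]. Speed limits (rad/s): [2.57, 2.57, 3.14, 3.14, 3.14, 3.14, 3.14].

### API

Orientations are given as a 3x3 rotation matrix whose columns are the frame's x, y, z axes.
In Python, from rig import * gives the robot as it stands. Calls block until the motion is done:
- movep(position, orientation): joint-space move of the TCP to a pose.
- move_l(position, attitude=None, feed=0.15, until_force=None): straight line of the TCP; attitude=None keeps the orientation; feed is the mean speed in m/s. With until_force (N) it stops when the force on the tool has changed by that much, and returns True; else False.
- move_joints(angles): joint-space move.
- command_gripper(opening, newtons=None): finger opening in m; newtons is the grip in N (None keeps the last); returns when the fingers have stopped.
- sleep(seconds).
- inverse_kinematics(position, orientation): joint angles nearest the present ones, or None.
- sense(): the state.
- camera(name): name is "scene" or "top"; returns (picture, depth): 480x640x3 uint8, red, green, blue; 480x640 float32, m along the optical axis (not along the pixel's ray), 0 where there is no reading.
- camera_params(name): a dict with "K" (3x3 intrinsics, pixels), "position" and "rotation" of the camera in the world. Camera axes: x right, y down, z forward; pixel columns grow to the right and rows downward; lengths in m; the calibration is good to about 2 mm. A picture is of the moment at which its call begins. camera_params takes no time and is no camera call.
A pose or a line that the arm cannot do raises Unreachable and nothing moves.
- finish_job(): hands the job in, once; it reports no verdict.
The state is a dict: "time_s": time; "joint_pos": joint angles; "qd": joint speeds; "joint_efforts": joint torques, N m; "position": TCP position; "tcp_rot": TCP orientation; "wrist_force": force on the tool from outside, world axes, zero at the start; "ft_torque": the same for the moment, N m; "finger_gap": finger opening in m.
Only numpy, scipy, OpenCV 4.12 (cv2) and the standard library are available. Lean on these libraries where they do the work, as an engineer would, in place of code of your own. Each camera call takes 0.05 s, during which the arm holds its last target.

### The job

Shut the shoe-care shelf down for the night: first, before putting anything away, switch off the whole bank of orange toggles in one finger drag along the row towards the red stripe, without lifting away part-way. Then drop every loose cedar toe block into the wire basket, and stack the loose trays on the fixed cherry tray like bricks, square and level, each resting on the rim below: the walnut tray shifted about 25 mm lengthwise towards the brass-capped end, the white one on it back in line with the cherry tray, and the blue one, if there is one, on top shifted 25 mm towards the brass-capped end again. Leave the egg, tin, brush, steel block and the rest standing where they are.

Things in the scene. Friction and masses are not known exactly. Their poses are not given: they have to be found in the camera images.
- bank_row (a point): switch bank: fixed grey housing 60 x 230 x 30 mm with five orange toggles in a row along its y axis. Point: on its top face (30 mm above the shelf), centre of the row; y runs along the row to the red stripe, z up. A shut fingertip dragged along the row from the toggle0 end to the stripe, 20 to 28 mm above the housing top, lays each toggle over and passes over it
- toggle0 (a joint): toggle 0 (rad): paddle 40 mm long, 16 wide, pivot on the housing's top face at y = -84 mm from bank_row. 0 to 0.12 = ON as found (0 leans 0.25 rad from upright, away from the red stripe); grows as it is pushed towards the stripe, to 1.5; OFF beyond 0.8. Stays where left; about 0.6 N at its tip moves it
- toggle1 (a joint): toggle 1 (rad): paddle 40 mm long, 16 wide, pivot on the housing's top face at y = -42 mm from bank_row. 0 to 0.12 = ON as found (0 leans 0.25 rad from upright, away from the red stripe); grows as it is pushed towards the stripe, to 1.5; OFF beyond 0.8. Stays where left; about 0.6 N at its tip moves it
- toggle2 (a joint): toggle 2 (rad): paddle 40 mm long, 16 wide, pivot on the housing's top face at y = 0 mm from bank_row. 0 to 0.12 = ON as found (0 leans 0.25 rad from upright, away from the red stripe); grows as it is pushed towards the stripe, to 1.5; OFF beyond 0.8. Stays where left; about 0.6 N at its tip moves it
- toggle3 (a joint): toggle 3 (rad): paddle 40 mm long, 16 wide, pivot on the housing's top face at y = 42 mm from bank_row. 0 to 0.12 = ON as found (0 leans 0.25 rad from upright, away from the red stripe); grows as it is pushed towards the stripe, to 1.5; OFF beyond 0.8. Stays where left; about 0.6 N at its tip moves it
- toggle4 (a joint): toggle 4 (rad): paddle 40 mm long, 16 wide, pivot on the housing's top face at y = 84 mm from bank_row. 0 to 0.12 = ON as found (0 leans 0.25 rad from upright, away from the red stripe); grows as it is pushed towards the stripe, to 1.5; OFF beyond 0.8. Stays where left; about 0.6 N at its tip moves it
- basket: fixed square wire basket, 190 x 190 mm outside, 178 x 178 mm inside, 100 mm high; origin at the centre of its underside on the shelf, z up. May stand on either side of the shelf
- base_top (a point): fixed bottom tray of the stack, cherry wood, open-topped, 140 x 56 x 32 mm, walls 6 mm; the point is at the centre of its rim plane (32 mm above the shelf); x runs along its length towards its brass-capped end, z up. May stand on either side of the shelf
- walnut_c (a point): centre (half-way up, 16 mm above its underside) of the dark walnut-brown loose open tray, 140 (x) x 56 (y) x 32 (z) mm, walls 6 mm, about 0.15 kg; both ends alike
- white_c (a point): centre (half-way up, 16 mm above its underside) of the white-painted loose open tray, 140 (x) x 56 (y) x 32 (z) mm, walls 6 mm, about 0.15 kg; both ends alike
- blue_c (a point): centre (half-way up, 16 mm above its underside) of the blue-painted (absent in some starts) loose open tray, 140 (x) x 56 (y) x 32 (z) mm, walls 6 mm, about 0.15 kg; both ends alike
- block1_c (a point): centre (half-way up, 18 mm above its underside) of a loose pale cedar toe block with a dark split line on top, 84 (x) x 42 (y) x 36 (z) mm, round at the +x end, about 0.1 kg; absent in some starts
- block2_c (a point): centre (half-way up, 18 mm above its underside) of a loose pale cedar toe block with a dark split line on top, 84 (x) x 42 (y) x 36 (z) mm, round at the +x end, about 0.1 kg; absent in some starts
- block3_c (a point): centre (half-way up, 18 mm above its underside) of a loose pale cedar toe block with a dark split line on top, 84 (x) x 42 (y) x 36 (z) mm, round at the +x end, about 0.1 kg; absent in some starts
- block4_c (a point): centre (half-way up, 18 mm above its underside) of a loose pale cedar toe block with a dark split line on top, 84 (x) x 42 (y) x 36 (z) mm, round at the +x end, about 0.1 kg; absent in some starts
- egg: bystander: marble egg on its foot, 56 mm across, 68 mm high; origin at the centre of its underside
- tin: bystander: black polish tin with a white lid, 68 mm across, 26 mm high; origin at the centre of its underside
- brush: bystander: shoe brush, 50 x 120 x 46 mm; origin at the centre of its underside
- tap_block: bystander: steel heel tap block, 90 x 60 x 38 mm; origin at the centre of its underside
There are look-alikes about, which are no part of the job. Leave any purple look-alike of the part that bears block4_c alone.

How it is judged:
On the way:
1. all five toggles are off (beyond 0.8 rad) before any block is over the basket or any tray on the cherry tray (value of joint each of toggle0, toggle1, toggle2, toggle3, toggle4 above 0.8 rad and horizontal distance between each of block1_c, block2_c, block3_c, block4_c and basket above 0.08 m and horizontal distance between each of walnut_c, white_c, blue_c and base_top above 0.06 m), for 0.2 s.
At the end, for the whole second after the job is handed in: All toggles off (over 0.8 rad); every block in the basket, below its rim; trays at rest on the cherry tray: walnut 25 mm, white 0, blue (if present) 25 mm towards the brass end, each within 11 mm along and across, 6 mm in height, 0.2 rad in heading, 0.1 rad of level (value of joint each of toggle0, toggle1, toggle2, toggle3, toggle4 above 0.8 rad and x of block1_c in the frame of basket between -0.086 and 0.086 m and y of block1_c in the frame of basket between -0.086 and 0.086 m and z of each of block1_c, block2_c, block3_c, block4_c in the frame of basket below 0.098 m and x of block2_c in the frame of basket between -0.086 and 0.086 m and y of block2_c in the frame of basket between -0.086 and 0.086 m and x of block3_c in the frame of basket between -0.086 and 0.086 m and y of block3_c in the frame of basket between -0.086 and 0.086 m and x of block4_c in the frame of basket between -0.086 and 0.086 m and y of block4_c in the frame of basket between -0.086 and 0.086 m and x of walnut_c in the frame of base_top between 0.014 and 0.036 m and y of walnut_c in the frame of base_top between -0.011 and 0.011 m and z of walnut_c in the frame of base_top between 0.01 and 0.022 m and angle between the x axis of each of walnut_c, white_c, blue_c and the x axis of base_top, either way round below 0.2 rad and angle between each of walnut_c, white_c, blue_c's own z axis and vertical below 0.1 rad and x of white_c in the frame of base_top between -0.011 and 0.011 m and y of white_c in the frame of base_top between -0.011 and 0.011 m and z of white_c in the frame of base_top between 0.042 and 0.054 m and x of blue_c in the frame of base_top between 0.014 and 0.036 m and y of blue_c in the frame of base_top between -0.011 and 0.011 m and z of blue_c in the frame of base_top between 0.074 and 0.086 m); the robot touches nothing.
It fails at once if the finger is lifted away from the bank (grasp point more than 140 mm above the shelf or 250 mm away) while some toggles are off and others still on (value of joint any of toggle0, toggle1, toggle2, toggle3, toggle4 above 0.8 rad and value of joint any of toggle0, toggle1, toggle2, toggle3, toggle4 below 0.6 rad and (height (world z) of the grasp point above 0.14 m or horizontal distance between the grasp point and bank_row above 0.25 m)).
It fails at once if a bystander is tipped over or shifted more than 60 mm (distance of any of egg, tin, brush, tap_block from where it was at the start of the episode above 0.06 m or angle between any of egg, tin, brush, tap_block's own z axis and vertical above 0.6 rad).
Of blue, block1, block2, block3, block4 only 3 to 5 are there at a start; the rules pass over those that are not, and their reading is None.
At some moment in a run one of block1, block2, block3, block4 may be knocked a few centimetres aside while the robot is not near it.
It also fails if it takes over 208 s, if anything falls off the work surface, if the arm or the gripper's body presses on something with over 40 N, if the wrist force passes 120 N, or if a joint passes its speed limit or range.

## Working session

There is one attempt and no reset: what is moved stays moved. The work goes in short steps, each a Python script; the robot and the scene stay as the last script left them, time stands still between calls to the robot, and variables do not carry over. Pictures are saved under pics/ and viewed, and the job is handed in when it is done.

```bash
ls; mkdir -p pics
python3 - <<'E'
from rig import *
import cv2
s=sense(); print(s["time_s"],s["position"],s["tcp_rot"],s["finger_gap"])
import numpy as np
for n in ("scene","top"):
    p,d=camera(n); cv2.imwrite(f"pics/{n}0.png",p[:,:,::-1]); np.save(f"{n}0.npy",d); print(n,camera_params(n), np.percentile(d,[0,5,50,95,100]))
E
```

```text
pics
0.0 [0.14967547 0.6576473  0.25525675] [[-3.62147847e-04 -9.75063201e-01  2.21927065e-01]
 [-1.91860723e-03  2.21927349e-01  9.75061316e-01]
 [-9.99998094e-01 -7.26745159e-05 -1.95113382e-03]] 0.08571515460235192
scene {'K': array([[482.00748599,   0.        , 319.43732375],
       [  0.        , 482.00748599, 235.15112718],
       [  0.        ,   0.        ,   1.        ]]), 'position': array([0.88253928, 0.59354845, 0.78042882]), 'rotation': array([[-8.48688277e-01,  3.82032079e-01, -3.65759071e-01],
       [ 5.28893345e-01,  6.13280745e-01, -5.86650285e-01],
       [ 1.93767242e-04, -6.91330759e-01, -7.22538404e-01]])} [0.         0.75349565 1.13301188 2.58744404 3.97125244]
top {'K': array([[612.17305486,   0.        , 314.00989369],
       [  0.        , 612.17305486, 237.19146045],
       [  0.        ,   0.        ,   1.        ]]), 'position': array([0.37509313, 0.01408587, 1.60239018]), 'rotation': array([[-0.02851965, -0.99597346,  0.08499113],
       [-0.99958683,  0.02872051,  0.00114137],
       [-0.00357777, -0.08492346, -0.99638105]])} [0.         1.40791002 1.6022411  2.43508652 2.47050118]
```

View pics/scene0.png

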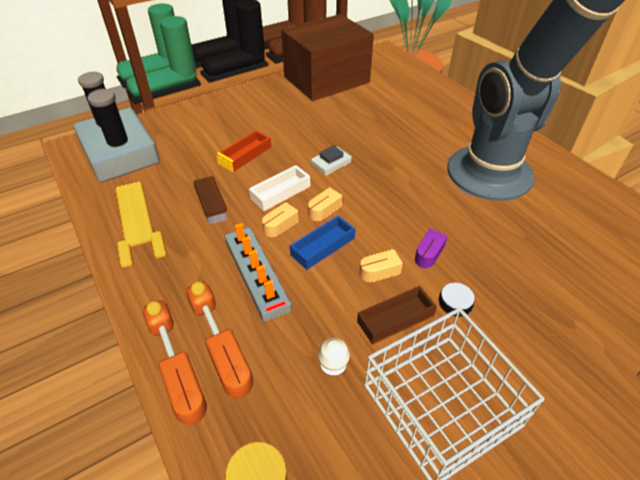

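View pics/top0.png

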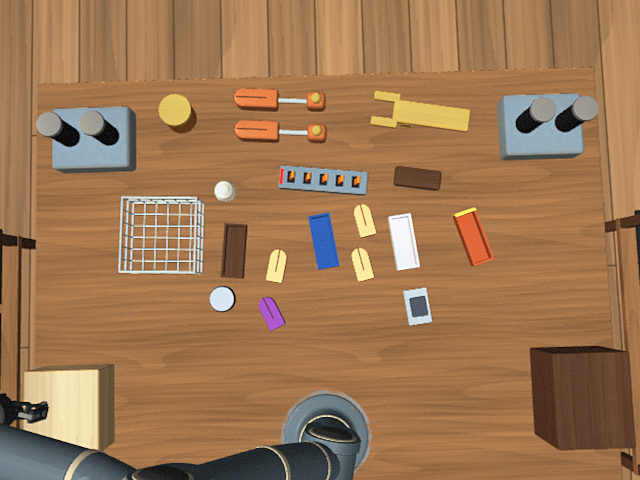

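Top view:
- **Bank:** (323,180), red stripe at its left end (281,175).
- **Cherry tray:** (473,237), brass end at (465,212).
- **Loose trays:** walnut (234,250), white (403,241), blue (323,240).
- **Cedar blocks:** (364,220), (362,264), (276,266).
- **Basket:** (161,235).

Possible mix-ups:
- The purple block (272,313) is not one of the cedar blocks.
- The dark brush (417,178) could pass for the walnut tray, but it is solid and has bristles.
- The orange tools at (256,98) and (256,130) could pass for the toggles.
- The yellow items at (175,110) and (430,112) could pass for the blocks.

Next I'll measure these and check the choices in one close crop.

```bash
cat > h.py <<'E'
import numpy as np, cv2
from rig import *
def ray(name,uv,z,P=None):
    P=P or camera_params(name); uv=np.atleast_2d(np.asarray(uv,float))
    d=np.c_[uv,np.ones(len(uv))]@np.linalg.inv(P["K"]).T@P["rotation"].T
    return P["position"]+d*((z-P["position"][2])/d[:,2])[:,None]
def cloud(name,depth):
    P=camera_params(name); v,u=np.mgrid[:480,:640]
    d=np.dstack([u,v,np.ones_like(u)]).astype(float)@np.linalg.inv(P["K"]).T
    w=(d*depth[...,None])@P["rotation"].T+P["position"]; w[depth==0]=np.nan
    return w
def hsv(img): return cv2.cvtColor(img,cv2.COLOR_RGB2HSV)
def rects(mask,name,z,amin=60):
    """contours' min-area rects cast onto plane z: centre, long dir angle, sizes"""
    out=[]
    for c in cv2.findContours(mask.astype(np.uint8),cv2.RETR_EXTERNAL,cv2.CHAIN_APPROX_NONE)[0]:
        if cv2.contourArea(c)<amin: continue
        w=ray(name,c[:,0,:],z)[:,:2]
        (cx,cy),(a,b),t=cv2.minAreaRect((w*1000).astype(np.float32))
        t=np.radians(t)
        if a<b: a,b,t=b,a,t+np.pi/2
        t=(t+np.pi/2)%np.pi-np.pi/2
        m=c[:,0].mean(0)
        out.append(dict(px=m.round().astype(int).tolist(),c=np.array([cx,cy])/1000,L=a+2,W=b+2,th=t,mean=w.mean(0)))
    return out
E
python3 - <<'E'
from h import *
P={}
for n in ("top","scene"):
    im=cv2.imread(f"pics/{n}0.png")[:,:,::-1].copy(); d=np.load(f"{n}0.npy"); H=hsv(im); w=cloud(n,d)
    h,s,v=[H[...,i].astype(int) for i in range(3)]
    up=(w[...,2]>.008)
    tops=lambda z:(abs(w[...,2]-z)<.009)
    M={"blue":((h>100)&(h<125)&(s>150),.032),"white":((s<50)&(v>150)&up,.032),
       "walnut":((h<20)&(v<100)&(s>60)&up&(w[...,2]<.1),.032),
       "cedar":((h>15)&(h<28)&(s>60)&(s<190)&(v>170)&up&(w[...,2]<.06),.036),
       "cherry":((h<10)&(s>200)&(v>120)&up,.032),"brass":((h>20)&(h<32)&(s>200)&(v>180)&up&(w[...,2]<.06),.032),
       "bank":((h>90)&(h<125)&(s>20)&(s<140)&(v>70)&up&(w[...,2]<.05),.03),
       "red":(((h<3)|(h>176))&(s>180)&(v>150),.03)}
    for k,(m,z) in M.items():
        for r in rects(m,n,z,15):
            mm=np.isfinite(w[...,2])
            print(n,k,r["px"],r["c"].round(3),"L%.0f W%.0f th%.3f"%(r["L"],r["W"],r["th"]))
im=cv2.imread("pics/top0.png")[150:340,110:510]; cv2.imwrite("pics/crop0.png",cv2.resize(im,None,fx=2,fy=2,interpolation=cv2.INTER_CUBIC))
E
```

```text
top blue [323, 241] [ 0.5   -0.008] L140 W55 th0.159
top white [68, 477] [-0.072  0.648] L14 W14 th-1.565
top white [298, 425] [0.039 0.068] L52 W9 th-0.475
top white [24, 415] [0.081 0.758] L30 W10 th1.351
top white [417, 306] [ 0.325 -0.243] L90 W61 th0.135
top white [222, 299] [0.359 0.257] L61 W60 th1.542
top white [404, 242] [ 0.491 -0.214] L142 W61 th0.132
top white [162, 233] [0.527 0.412] L212 W201 th1.526
top white [338, 191] [ 0.628 -0.05 ] L137 W6 th1.464
top white [225, 191] [0.637 0.244] L52 W51 th-0.017
top white [293, 132] [0.786 0.063] L75 W13 th1.541
top white [554, 141] [ 0.755 -0.591] L198 W89 th1.568
top white [48, 124] [0.829 0.704] L61 W60 th0.007
top white [104, 135] [0.789 0.593] L190 W159 th1.567
top white [292, 100] [0.871 0.063] L76 W13 th1.500
top white [586, 107] [ 0.829 -0.704] L63 W62 th-1.499
top white [548, 101] [ 0.834 -0.589] L194 W71 th-1.570
top walnut [111, 397] [0.103 0.548] L200 W30 th-0.001
top walnut [555, 375] [ 0.142 -0.577] L291 W170 th-0.670
top walnut [234, 249] [0.481 0.222] L138 W59 th-0.091
top walnut [417, 178] [ 0.655 -0.256] L122 W
[... 1692 characters left out ...]
106, 13] [ 0.574 -1.45 ] L276 W35 th1.423
scene cedar [125, 260] [ 0.876 -0.163] L28 W18 th1.289
scene cedar [380, 265] [0.446 0.125] L90 W63 th-0.217
scene cedar [159, 251] [ 0.81  -0.148] L22 W16 th1.014
scene cedar [136, 237] [ 0.835 -0.215] L50 W35 th-0.194
scene cedar [279, 220] [ 0.556 -0.1  ] L99 W65 th0.235
scene cedar [324, 204] [ 0.445 -0.09 ] L101 W64 th0.211
scene cedar [617, 46] [-0.836 -0.233] L325 W60 th0.037
scene cherry [275, 306] [0.672 0.098] L39 W7 th-0.110
scene cherry [246, 148] [ 0.501 -0.38 ] L154 W84 th0.320
scene brass [225, 161] [ 0.568 -0.36 ] L84 W29 th-1.309
scene bank [485, 177] [0.042 0.027] L204 W173 th-0.980
scene red [275, 306] [0.672 0.097] L40 W8 th-0.118
```

View pics/crop0.png

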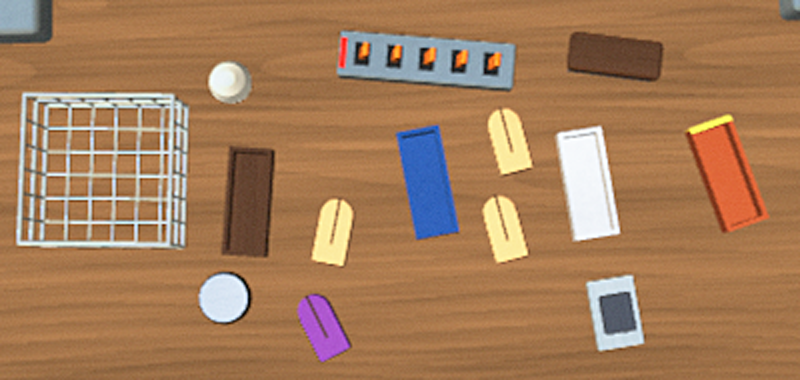

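The crop confirms the choices: three pale cedar blocks, the blue, white and walnut trays, the cherry tray with its brass end at top, and the bank's red stripe at its left end. Next: exact cherry tray and basket measurements, then the drag.

Run:
```python
from h import *
for n in ("top","scene"):
    im=cv2.imread(f"pics/{n}0.png")[:,:,::-1].copy(); d=np.load(f"{n}0.npy"); H=hsv(im); w=cloud(n,d)
    h,s,v=[H[...,i].astype(int) for i in range(3)]
    box=(w[...,0]>.35)&(w[...,0]<.65)&(w[...,1]<-.28)&(w[...,1]>-.5)
    print(n,H[237,473],H[212,465]) if n=="top" else None
    m=box&(w[...,2]>.006)
    for r in rects(m,n,.032): print(n,"cherry all",r)
    m2=box&(abs(w[...,2]-.032)<.006)
    for r in rects(m2,n,.032,20): print(n,"cherry rim",r)
    yb=box&(h>22)&(h<34)&(s>120)&(w[...,2]>.006)
    for r in rects(yb,n,.032,10): print(n,"brass",r)
    b=(w[...,2]>.092)&(w[...,2]<.108)&(w[...,0]>.35)&(w[...,0]<.7)&(w[...,1]>.27)&(w[...,1]<.6)
    p=w[b][:,:2]; q=cv2.minAreaRect((p*1000).astype(np.float32)); print(n,"basket rim",len(p),q)
    bk=(abs(w[...,2]-.03)<.004)&(w[...,0]>.55)&(w[...,0]<.75)&(abs(w[...,1])<.16)
    print(n,"bank",cv2.minAreaRect((w[bk][:,:2]*1000).astype(np.float32)), w[bk][:,2].mean())
```

```text
top [  8 188 224] [ 30 148 255]
top cherry all {'px': [474, 238], 'c': array([ 0.49692688, -0.39342767]), 'L': 147.6448974609375, 'W': 77.19661712646484, 'th': np.float64(0.3419758497868024), 'mean': array([ 0.49532256, -0.39599825])}
top cherry all {'px': [434, 184], 'c': array([ 0.63898834, -0.29904004]), 'L': 35.47868347167969, 'W': 34.477596282958984, 'th': np.float64(1.428192838852751), 'mean': array([ 0.63818675, -0.29854032])}
top cherry rim {'px': [474, 236], 'c': array([ 0.4991481 , -0.39623282]), 'L': 143.45196533203125, 'W': 60.016929626464844, 'th': np.float64(0.3100119578829126), 'mean': array([ 0.50087976, -0.39670514])}
top brass {'px': [465, 212], 'c': array([ 0.56304041, -0.37485809]), 'L': 59.39533615112305, 'W': 10.14389705657959, 'th': np.float64(-1.2192616261969862), 'mean': array([ 0.56319149, -0.37492733])}
top basket rim 697 ((521.5191040039062, 400.182373046875), (192.71316528320312, 189.36715698242188), 87.36540985107422)
top bank ((617.635986328125, -16.108840942382812), (245.42271423339844, 141.3585968017578), 83.68592071533203) 0.029902995200346463
scene 
[... 365 characters left out ...]
n': array([ 0.50812567, -0.37687942])}
scene cherry rim {'px': [243, 147], 'c': array([ 0.50112039, -0.39087115]), 'L': 147.76353454589844, 'W': 64.56672286987305, 'th': np.float64(0.3086561092824396), 'mean': array([ 0.50421198, -0.38971752])}
scene brass {'px': [225, 157], 'c': array([ 0.56193213, -0.3748959 ]), 'L': 54.15803909301758, 'W': 8.919092655181885, 'th': np.float64(-1.2517067845993672), 'mean': array([ 0.56217466, -0.37507836])}
scene basket rim 1934 ((522.205810546875, 401.87646484375), (190.31809997558594, 191.0028839111328), 87.67730712890625)
scene bank ((617.9795532226562, -13.503509521484375), (245.96286010742188, 143.1202850341797), 83.82659912109375) 0.029049838897989483
```

```bash
cat >> h.py <<'E'
def R(th):
    """tool down, jaw axis (z) at world heading th, choosing the half turn closest to the present"""
    z=np.array([np.cos(th),np.sin(th),0]); 
    cur=sense()["tcp_rot"][:,2]
    if z@cur<0: z=-z
    x=np.array([0,0,-1.]); return np.c_[x,np.cross(z,x),z]
def snap(tag):
    p,d=camera("top"); cv2.imwrite(f"pics/top{tag}.png",p[:,:,::-1]); 
    q,e=camera("scene"); cv2.imwrite(f"pics/scene{tag}.png",q[:,:,::-1]); np.savez(f"d{tag}.npz",top=d,scene=e); return p,d,q,e
E
python3 - <<'E'
from h import *
bt=1.464; d=np.array([np.cos(bt),np.sin(bt)]); c=np.array([.6585,-.012])
A=c-.135*d; B=c+.145*d; z=.079
r=R(bt-np.pi/2)
print([inverse_kinematics([*p,zz],r) for p in(A,B) for zz in (z,.2)])
command_gripper(0.0)
movep([*A,.2],r); s=sense(); print(s["time_s"],s["position"])
move_l([*A,z],feed=.15)
print(sense()["position"],sense()["finger_gap"])
m=move_l([*B,z],feed=.07)
s=sense(); print(s["time_s"],s["position"],s["wrist_force"])
snap("1")
E
```

```text
[array([-0.34570932,  0.75708871,  0.76510319,  1.74935033, -0.64880474,
        0.90635726,  0.59421044]), array([-0.46200063,  0.66895589,  0.96831642,  1.66942967, -0.60052612,
        1.12964331,  0.56668976]), array([-0.61479151,  0.72350457,  0.54549037,  1.67255626, -0.46296966,
        0.87740648,  0.01414091]), array([-0.64881312,  0.5903612 ,  0.59738105,  1.5891062 , -0.36387399,
        1.07539293, -0.06210566])]
4.1667 [ 0.64443065 -0.14514509  0.19985246]
[ 0.64473614 -0.14676282  0.07999122] 0.00011700467562252004
9.275 [0.6739558  0.13198113 0.07903205] [-0.59912385 -0.31425802 -0.10416406]
```

View pics/scene1.png

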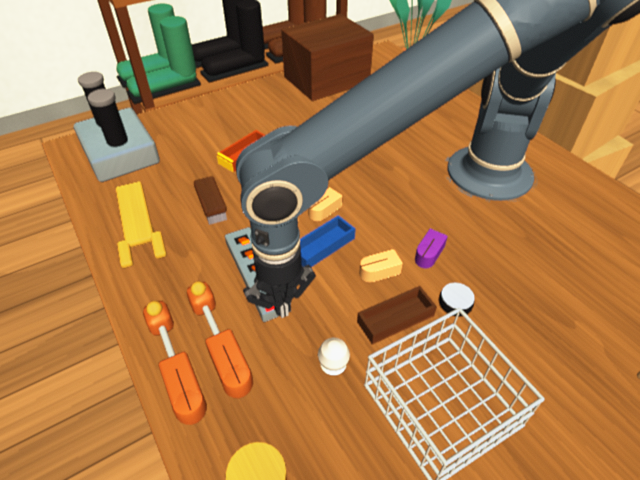

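The arm hides most of the bank here. The top view may show it.

```bash
python3 -c "
import cv2
im=cv2.imread('pics/top1.png')[140:240,240:400]; cv2.imwrite('pics/crop1.png',cv2.resize(im,None,fx=4,fy=4))
im=cv2.imread('pics/scene1.png')[200:330,200:340]; cv2.imwrite('pics/crop1s.png',cv2.resize(im,None,fx=4,fy=4))"
```

```text
(no output)
```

View pics/crop1.png

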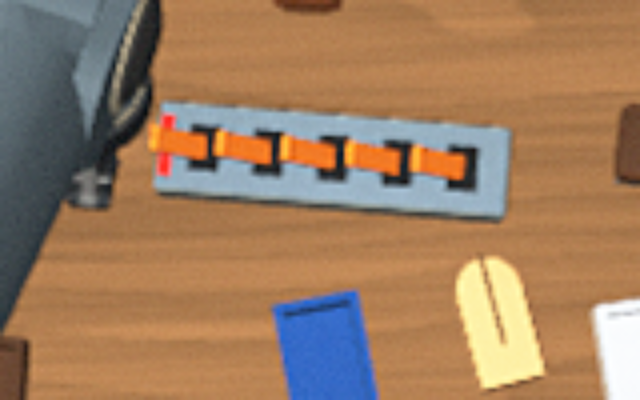

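View pics/crop1s.png

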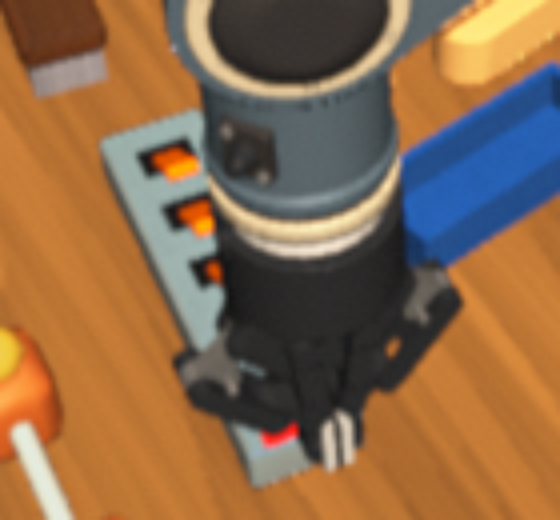

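All five orange toggles, at crop x≈180 to 440, now lie flat towards the red stripe. Next are the blocks, with a fresh look before each pick.

```bash
cat >> h.py <<'E'
def find_cedar(p,d,n="top"):
    H=hsv(p); h,s,v=[H[...,i].astype(int) for i in range(3)]; w=cloud(n,d)
    m=(h>15)&(h<28)&(s>60)&(s<190)&(v>150)&(w[...,2]>.008)&(w[...,2]<.06)&(w[...,0]>.3)&(w[...,0]<.75)
    return rects(m,n,.036)
def find_tray(p,d,col,n="top"):
    H=hsv(p); h,s,v=[H[...,i].astype(int) for i in range(3)]; w=cloud(n,d)
    up=(w[...,2]>.004)&(w[...,2]<.06)&(w[...,0]>.35)&(w[...,0]<.6)
    m={"blue":(h>100)&(h<125)&(s>150),"white":(s<50)&(v>150)&up,"walnut":(h<20)&(v<100)&(s>60)&up}[col]
    return [r for r in rects(m,n,.032,300) if 125<r["L"]<155 and 48<r["W"]<70]
def pick(c,jaw,z,op=.075,N=40,hover=.16):
    r=R(jaw)
    command_gripper(op)
    movep([*c,hover],r)
    if move_l([*c,z+.0],feed=.12,until_force=12): print("CONTACT on descent",sense()["position"])
    command_gripper(0.0,N)
    g=sense()["finger_gap"]; move_l([*c,hover+.04],feed=.2)
    s=sense(); print("pick gap %.4f -> %.4f t=%.1f F=%s"%(g,s["finger_gap"],s["time_s"],s["wrist_force"].round(1)))
BK=np.array([.522,.401]); BT=-.04
E
cat > blk.py <<'E'
import sys
from h import *
off=np.array([float(sys.argv[1]),float(sys.argv[2])]); zrel=float(sys.argv[4]); tag=sys.argv[3]; near=np.array([float(sys.argv[5]),float(sys.argv[6])])
p,d=camera("top"); rs=find_cedar(p,d); cv2.imwrite(f"pics/top{tag}.png",p[:,:,::-1])
for r in rs: print(r["px"],r["c"].round(3),round(r["L"]),round(r["W"]),r["th"].round(3))
rs=[r for r in rs if 78<r["L"]<90 and 38<r["W"]<50 and r["c"][1]<.3]
r=min(rs,key=lambda r:np.linalg.norm(r["c"]-near))
assert np.linalg.norm(r["c"]-near)<.07
pick(r["c"],r["th"]+np.pi/2,.030)
assert sense()["finger_gap"]>.03
cb,sb=np.cos(BT),np.sin(BT); t=BK+np.array([[cb,-sb],[sb,cb]])@off
movep([*t,.22],R(BT+np.pi/2))
print("hold",sense()["finger_gap"])
print(move_l([*t,zrel],feed=.15,until_force=15))
command_gripper(.056); sleep(.2); move_l([*t,.2],feed=.25)
print(sense()["time_s"])
E
python3 - <<'E'
from h import *
s=sense(); move_l([*s["position"][:2],.2],feed=.2)
E
python3 blk.py 0 -.038 2 .078 .439 .114
python3 - <<'E'
from h import *
snap("3")
E
```

```text
[277, 266] [0.439 0.113] 84 42 -0.22
[362, 264] [ 0.437 -0.104] 83 45 0.224
[363, 221] [ 0.55  -0.114] 83 45 0.231
pick gap 0.0414 -> 0.0416 t=14.6 F=[ 0.7 -0.6  0. ]
hold 0.04150025110483245
False
17.8333
```

View pics/scene3.png

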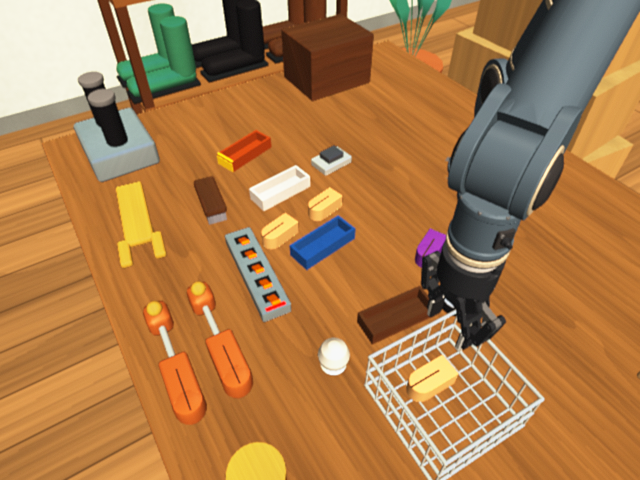

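The first block is in the basket, at about (433,378). The toggles are all down. On to the other two blocks.

```bash
python3 blk.py 0 .038 4 .078 .437 -.104; python3 blk.py 0 0 5 .085 .55 -.114
python3 - <<'E'
from h import *
p,d,q,e=snap("6")
for c in ("walnut","white","blue"):
    for n,a,b in (("top",p,d),("scene",q,e)):
        for r in find_tray(a,b,c,n): print(n,c,r["px"],r["c"].round(4),round(r["L"]),round(r["W"]),r["th"].round(3))
print(sense()["time_s"])
E
```

```text
[362, 265] [ 0.437 -0.104] 84 45 0.23
[179, 243] [0.502 0.364] 46 41 -0.011
[352, 215] [ 0.568 -0.083] 83 44 0.255
pick gap 0.0414 -> 0.0415 t=22.7 F=[ 0.4 -0.2 -0.7]
hold 0.04155656190728581
False
26.8917
[179, 238] [0.521 0.364] 82 41 -0.011
[150, 238] [0.523 0.442] 82 43 -0.007
[352, 214] [ 0.568 -0.083] 84 44 0.252
pick gap 0.0412 -> 0.0413 t=31.8 F=[ 0.4  0.6 -0.4]
hold 0.04135035962292929
False
35.725
top white [404, 242] [ 0.4913 -0.2143] 142 61 0.132
top blue [323, 241] [ 0.4996 -0.0077] 140 55 0.156
35.825
```

View pics/scene6.png

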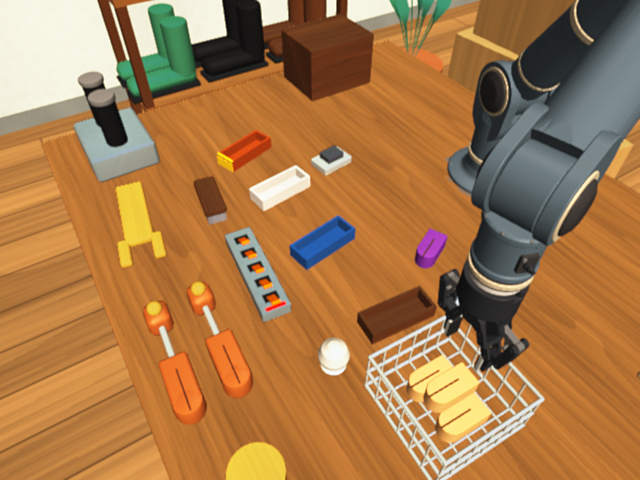

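View pics/top6.png

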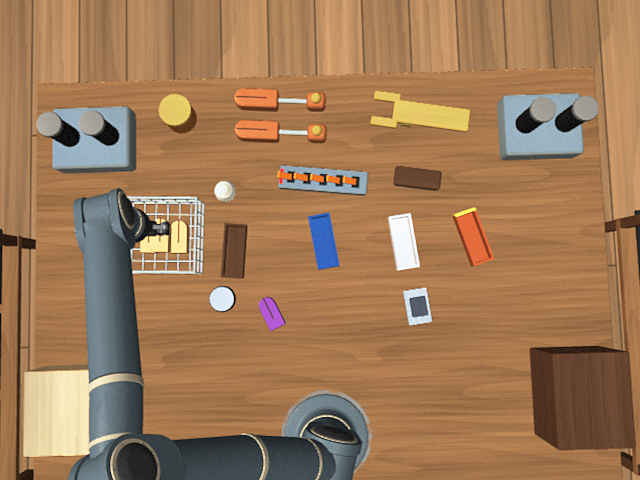

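All three blocks are in the basket, top view (150 to 180, 238). The knocked block had moved to (352,215) and was re-found there. Next I'll measure the trays by their rim pixels and start with the walnut one.

```bash
cat >> h.py <<'E'
def rim(cl,guess,zc,rad=.095):
    """min-area rect of cloud points near rim height zc around guess"""
    m=(abs(cl[...,2]-zc)<.007)&(np.hypot(cl[...,0]-guess[0],cl[...,1]-guess[1])<rad)
    (cx,cy),(a,b),t=cv2.minAreaRect((cl[m][:,:2]*1000).astype(np.float32)); t=np.radians(t)
    if a<b: a,b,t=b,a,t+np.pi/2
    return np.array([cx,cy])/1000,a,b,(t+np.pi/2)%np.pi-np.pi/2,m.sum(),cl[m][:,2].mean()
E
python3 - <<'E'
from h import *
D=np.load("d6.npz")
for n in ("top","scene"):
    cl=cloud(n,D[n])
    for k,g in dict(walnut=(.481,.222),white=(.491,-.214),blue=(.5,-.008),cherry=(.499,-.396)).items():
        c,a,b,t,N,z=rim(cl,g,.032); print(n,k,c.round(4),round(a),round(b),round(t,3),N,round(z,4))
E
```

```text
top walnut [0.4832 0.2523] 140 114 -0.083 344 0.0316
top white [ 0.4916 -0.2164] 140 57 0.135 348 0.0312
top blue [ 0.4995 -0.0092] 140 56 0.16 326 0.0315
top cherry [ 0.4992 -0.3969] 142 59 0.304 399 0.031
scene walnut [0.4843 0.2546] 142 117 -0.097 806 0.0299
scene white [ 0.4909 -0.2145] 144 62 0.136 472 0.0296
scene blue [ 0.4996 -0.0069] 143 59 0.151 573 0.0298
scene cherry [ 0.4987 -0.3954] 146 63 0.295 400 0.0297
```

```bash
cat > tray.py <<'E'
import sys
from h import *
x,y,th,dx,lvl=map(float,sys.argv[1:6]); tag=sys.argv[6]
C=np.array([.499,-.396]); T=.306; u=np.array([np.cos(T),np.sin(T)])
zg=.030
pick(np.array([x,y]),th+np.pi/2,zg,op=.078,N=40)
g=sense()["finger_gap"]; assert .05<g<.062,g
t=C+dx*u; zt=zg+.032*lvl
movep([*t,zt+.09],R(T+np.pi/2))
move_l([*t,zt+.008],feed=.12)
print("touch",move_l([*t,zt-.002],feed=.02,until_force=3),sense()["position"],"want z",zt,sense()["finger_gap"])
command_gripper(.078); sleep(.2); move_l([*t,zt+.12],feed=.15)
movep([.42,0.15,.3],R(np.pi/2)) 
p,d,q,e=snap(tag)
for n,dd in (("top",d),("scene",e)):
    c,a,b,tt,N,z=rim(cloud(n,dd),t,.032*(lvl+1))
    r=c-C; print(n,"along %.4f across %.4f"%(r@u,r@np.array([-u[1],u[0]])),round(a),round(b),"dth %.3f"%(tt-T),"z %.4f"%z,N)
print(sense()["time_s"])
E
python3 tray.py .4825 .222 -.09 .025 1 7
```

```text
pick gap 0.0551 -> 0.0554 t=39.5 F=[-0.3  0.3 -1.4]
touch True [ 0.52318515 -0.38867226  0.0629257 ] want z 0.062 0.055185556154354526
top along 0.0233 across -0.0007 140 59 dth -0.004 z 0.0632 387
scene along 0.0244 across 0.0013 143 63 dth 0.007 z 0.0614 413
46.5917
```

View pics/scene7.png

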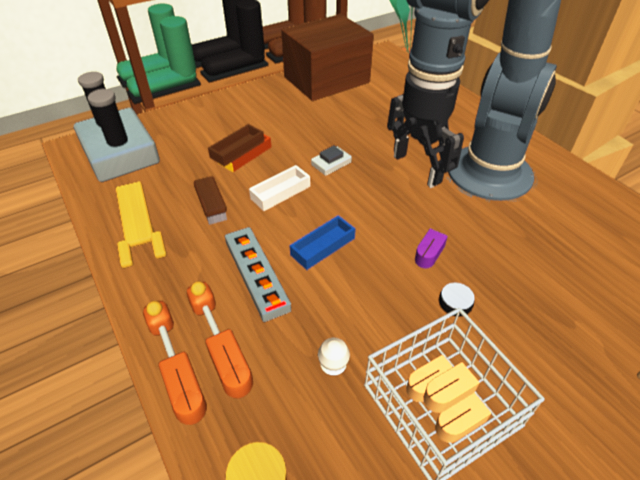

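The walnut tray is level on the cherry tray at (238,145), shifted towards the brass end. The measured shift is 23 to 24 mm. White next, then blue.

```bash
python3 tray.py .4912 -.2155 .135 0 2 8 && python3 tray.py .4995 -.008 .157 .025 3 9
```

```text
pick gap 0.0553 -> 0.0554 t=50.9 F=[-0.7 -1.1 -1.6]
touch True [ 0.49929889 -0.39618668  0.09487531] want z 0.094 0.05485535945286182
top along -0.0001 across -0.0004 140 59 dth -0.011 z 0.0951 416
scene along 0.0013 across 0.0021 144 62 dth 0.000 z 0.0936 408
56.4833
pick gap 0.0554 -> 0.0552 t=60.2 F=[-0.1  0.5 -2.8]
touch True [ 0.52315545 -0.38864556  0.12685896] want z 0.126 0.05533047808635912
top along 0.0248 across -0.0006 140 59 dth 0.009 z 0.1267 437
scene along 0.0264 across 0.0009 142 62 dth 0.012 z 0.1254 439
66.4417
```

Run:
```python
from h import *
im=cv2.imread('pics/scene9.png'); a=cv2.resize(im[80:330,160:360],None,fx=2,fy=2); b=cv2.resize(im[290:480,340:560],None,fx=2,fy=2)
b=cv2.copyMakeBorder(b,0,500-b.shape[0],0,0,cv2.BORDER_CONSTANT); o=np.hstack([a,b])[:, :800]; cv2.imwrite('pics/fin.png',o)
```

```text
(no output)
```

View pics/fin.png

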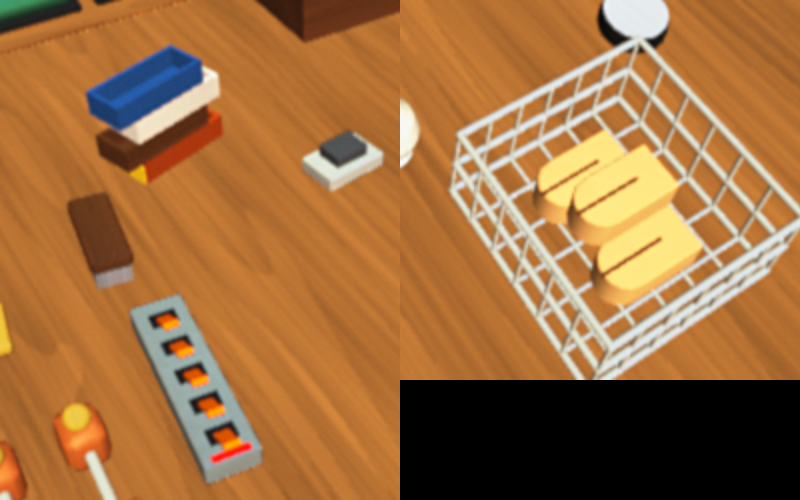

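View pics/top9.png

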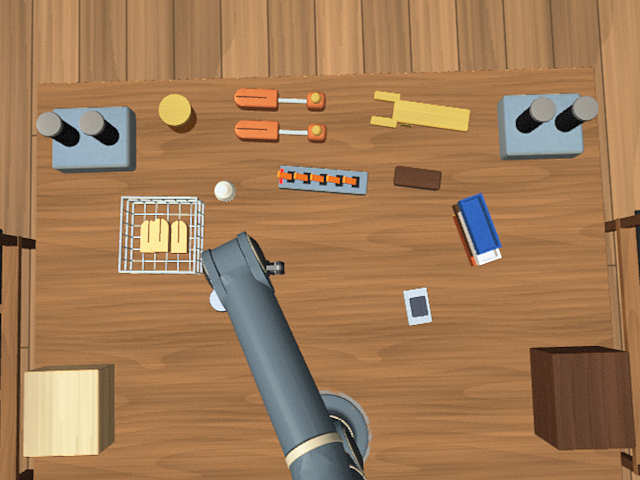

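The pictures show the stack bricked and level at (478,230) in the top view, and three blocks in the basket at (150 to 180, 236). All five toggles are over and the bystanders haven't moved, so I'm handing in.

```bash
python3 -c "
from h import *
finish_job(); print(sense()['time_s'])"
```

```text
the job is handed in; nothing more can be done
the job is handed in; nothing more can be done
```

The shelf is shut down for the night and handed in at about 66 s of the 208 s allowed; the system gave no verdict.

- **Toggles:** one unbroken drag at about 24 mm above the bank laid all five towards the red stripe. I saw this in the pictures before lifting and again at the end; I judged it by eye and did not measure the angles.
- **Blocks:** this start had three cedar blocks, and all are in the basket, well below its rim. One was knocked about 36 mm aside during the run, and I found it again before picking it up. I left the purple look-alike alone.
- **Trays:** the last measurements put each tray well within its limits; those for walnut and white were taken right after each was placed.

| Tray | Along, towards the brass end | Across | Heading error |
|---|---|---|---|
| Walnut | 23–24 mm (target 25) | up to 1.3 mm | up to 0.007 rad |
| White | 0–1 mm (target 0) | up to 2.1 mm | up to 0.011 rad |
| Blue | 25–26 mm (target 25) | up to 0.9 mm | up to 0.012 rad |

Rim heights came out at about 63, 95 and 127 mm in the top view, within 1 mm of level stacking at 64, 96 and 128 mm. The scene camera read 1–2 mm lower and differed by up to 2.5 mm sideways, about what the calibration allows. No check failed. The bystanders look unmoved in the pictures.

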